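# Raise the test enclosure's window to the green mark

## Task

The sloping clear window of the bench test enclosure is shut. With the fingertips beneath its yellow lip, push the window smoothly up its slope until the red pointer on its left end stands within the green mark on the left guide rail, without running well past the mark, then leave it there and come clear. Do not pinch the lip, do not shift the green mark, and leave the boards, meter and everything else on the bench where they are.

Things in the scene. Friction and masses are not known exactly. Their poses are not given: they have to be found in the camera images.
- hood: fixed test enclosure: grey base 350 deep x 420 wide x 30 mm high, clear walls, rails to 430 mm. Origin on the bench near the base's middle; x level from front to back, y to the left along the front, z up. The window leans back 40 degrees from vertical: it slides up along (0.643, 0, 0.766) in this frame; its outward normal is (-0.766, 0, 0.643).
- lip_edge (a point): middle of the lower outer edge of the window's lip, 113 mm above the bench when shut. The lip is a ledge 250 mm wide, 12 mm thick, square to the window: all yellow, its underside flat for 36 mm from this edge in to the window. Below it the window's bar goes on 14 mm down the slope; under that a grey sill 70 mm high, flush or behind. Axes: z up the slope, x into the window, y left.
- index (a point): tip of the thin (5 mm) red pointer at the window's left end, in front of the left rail, 180 mm left of the lip's middle; it moves with the window. Axes as for lip_edge: z up the slope.
- green_mark (a point): centre of the front of the green mark, a clip 32 mm wide and 16 mm high (along the slope) on the front of the left guide rail. Axes as for lip_edge: the pointer is on the mark when it is at z = 0 in this frame, and in the green within 8 mm. The mark slides along the rail if pushed with more than 6 N.
- sash (a joint): travel of the window up its slope in m: 0 shut, 0.2 stop. The window is counterweighted: about 3 N, at most 6 N, moves it along the slope, and it stays where it is left.
- marker (a joint): place of the green mark along the slope in m, on the same scale: the pointer is level with the mark when joint sash equals joint marker.
- lamp_board: teal plastic component board 75 x 55 mm, 14 mm thick, with a small glass bulb, on the floor inside the enclosure, behind the window. Origin: at its underside.
- motor_board: teal component board 75 x 55 mm with a small steel motor, 40 mm high, on the bench near the enclosure's front left corner. Origin: at its underside.
- resistor_board: teal component board 75 x 55 mm with a blue resistor, 23 mm high, on the bench near the enclosure's front right corner. Origin: at its underside.
- multimeter: black hand multimeter 126 x 70 mm, 32 mm high, on the bench to the right. Origin: at its underside.
- battery_pack: black holder 70 x 60 mm with two blue cells, 34 mm high, on the bench to the left. Origin: at its underside.
- screwdriver: screwdriver 170 mm long with an orange handle, lying on the bench at the left. Origin: on its axis at the underside.
- pen_cup: grey plastic cup, 72 mm wide, 95 mm high, standing on the bench at the right. Origin: at its underside.

How it is judged:
By the outcome, as a careful person would: the job done as asked, in the order asked, and still so for the second after the job is handed in, with the robot touching nothing.
It also fails if it takes over 37 s, if anything falls off the work surface, if the arm or the gripper's body presses on something with over 40 N, if the wrist force passes 120 N, or if a joint passes its speed limit or range.

## Robot

A 6-joint arm with a two-finger parallel gripper is mounted at the origin on the work surface. World frame = base frame: x ahead of the robot, y to its left, z up, the work surface at z = 0. Lengths are in m, angles in rad, forces in N, time in s.
With the tool pointing down it reaches from about 0.25 to 0.85 m from the base axis. Payload 12.5 kg.
Tool frame: the origin (TCP) lies on the centre line of the jaws, within the pads' length; the fingertips stand 17 mm ahead of it and the grasp point (between the pads) lies 2 mm behind it; z points along the fingers, y is the line along which they close (so a half turn about z gives the same grasp; the last joint's range is limited). The gripper opens to 93 mm and grips with 3 to 60 N. Pads are 15 mm wide; open, the fingers measure 128 mm over their backs; the gripper's body (75 mm by 188 mm) begins 65 mm behind the grasp point.
Start: joints at [1.079, 0.351, 1.652, -0, 1.139, -0.085], TCP at [0.218, 0.505, 0.236] pointing down, gripper open.
Joint ranges: [-2.75, 2.75], [-0.79, 2.1], [0.01, 2.65], [-1.57, 4.71], [0.07, 3.14], [-2.87, 2.87]. Speed limits (rad/s): [2.22, 2.22, 2.79, 3.14, 3.14, 3.14].

## Interface

Orientations are given as a unit quaternion [w, x, y, z].
In Python, from station import robot gives the robot as it stands.
- The arm moves only by the shell command python3 -m jog 'ROWS' [FORCE]. ROWS is JSON, a list of rows, each a list of 3 entries, a list of its own where there are three numbers: the turn, a rotation vector about the tool's x, y, z in rad, then the shift along the tool's x, y, z in m, then the finger opening in m, from 0 to 0.093. In form: [[[wx, wy, wz], [tx, ty, tz], grip], ...]. A call has 1 to 12 rows; each row is the pose to reach, as a shift and turn from the pose commanded when the call began, along the tool's axes at that moment; what a row does not reach only later rows make up. A row lasts 1/12 s, in which the tool goes at most 41.7 mm and 7.16 degrees, less where a joint would pass 70% of its speed; a pose out of reach is approached as far as the arm can. A call with a gripper value outside its range is refused whole. The fingers move at their own pace and stop on an object; FORCE is the grip in N (left out, the last holds). Time passes only in rows, so rows that repeat a pose let the fingers close. It gives the time, the measured TCP pose, the force, the opening and the grip force at its end, in the units of the state.
- robot.get_state(): the state, without advancing time (a new reading comes with each control period).
- robot.grab_frame(name): name is "side" or "top" or "wrist"; returns (picture, depth): 420x560x3 uint8, red, green, blue; 420x560 float32, m along the optical axis (not along the pixel's ray), 0 where there is no reading.
- robot.camera_info(name): a dict with "camera_matrix" (3x3 intrinsics, pixels), "xyz" and "attitude" of the camera in the world. Camera axes: x right, y up, looking along -z (the intrinsics and any distortion apply to the point x, -y, -z); pixel columns grow to the right and rows downward; lengths in m; the calibration is good to about 2 mm. A picture is of the moment at which its call begins: read the wrist's pose just before it. camera_info takes no time and is no camera call; for the wrist camera it gives the pose at the moment of the call.
- robot.job_done(): hands the job in; it is judged then, once.
The state is a dict: "time": time; "joint_pos": joint angles; "joint_velocities": joint speeds; "joint_torque": joint torques, N m; "eef_pos": TCP position; "eef_rot": TCP orientation; "force": force on the tool from outside, world axes, zero at the start; "moment": the same for the moment, N m; "opening": finger opening in m; "grip_force": force on a finger pad.
Only numpy, scipy, OpenCV 4.12 (cv2) and the standard library are available. Lean on these libraries where they do the work, as an engineer would, in place of code of your own. Each camera call takes 0.05 s, during which the arm holds its last target. There are 200 camera calls.

## Working session

There is one attempt and no reset: what is moved stays moved. The work goes in short steps, Python scripts to look and compute and a shell command to move; the robot and the scene stay as the last step left them, time stands still between calls to the robot, and variables do not carry over. Pictures are saved under pics/ and viewed, at most 10 in all, crops included, and the job is handed in when it is done.

```bash
mkdir -p pics; cat > h.py <<'E'
import numpy as np,cv2
from station import robot
from scipy.spatial.transform import Rotation as R
def rot(q): return R.from_quat(np.roll(q,-1))
def grab(n,save=None):
    ci=robot.camera_info(n); im,d=robot.grab_frame(n)
    if save: cv2.imwrite('pics/'+save+'.png',im[:,:,::-1])
    np.savez('/tmp/'+n,im=im,d=d); return im,d,ci
def pts(d,ci):
    K=np.array(ci['camera_matrix']); v,u=np.indices(d.shape)
    P=np.stack([(u-K[0,2])/K[0,0]*d,-(v-K[1,2])/K[1,1]*d,-d],-1)
    return P@rot(ci['attitude']).as_matrix().T+np.array(ci['xyz'])
E
python3 - <<'E'
from h import *
for n in('side','top'):
    im,d,ci=grab(n,n+'0'); print(ci)
    P=pts(d,ci); np.save('/tmp/P'+n,P)
print(robot.get_state())
E
```

```text
{'camera_matrix': array([[397.61655287,   0.        , 279.91214093],
       [  0.        , 397.61655287, 207.21553043],
       [  0.        ,   0.        ,   1.        ]]), 'xyz': array([ 0.07136585, -0.72176338,  0.88673459]), 'attitude': array([ 0.86282156,  0.39013609, -0.12718271, -0.29522422])}
{'camera_matrix': array([[530.88803415,   0.        , 280.58473957],
       [  0.        , 530.88803415, 202.50421984],
       [  0.        ,   0.        ,   1.        ]]), 'xyz': array([0.49206857, 0.00731858, 1.43110616]), 'attitude': array([ 0.71618579,  0.02083759, -0.03414373, -0.69676246])}
{'time': 0.1, 'joint_pos': array([ 1.07937644e+00,  3.51192784e-01,  1.65230407e+00, -2.07276496e-05,
        1.13909064e+00, -8.45870664e-02]), 'joint_velocities': array([-0.00226791, -0.00146659, -0.00248418, -0.00014987, -0.00027736,
        0.00077173]), 'joint_torque': array([ 1.51392102e-03, -4.98024917e+01, -2.85708261e+01,  7.00643146e-02,
        2.38333951e-02, -9.90634885e-05]), 'eef_pos': array([0.21748542, 0.50488472, 0.23517083]), 'eef_rot': array([-1.32263841e-04,  2.02012196e-01,  9.79382880e-01, -4.79607854e-04]), 'force': array([-0.08815603,  0.25338524, -0.54416927]), 'moment': array([-0.02217381,  0.01618635,  0.00515667]), 'grip_force': 0.0, 'opening': 0.09290615097607376}
```

View pics/side0.png

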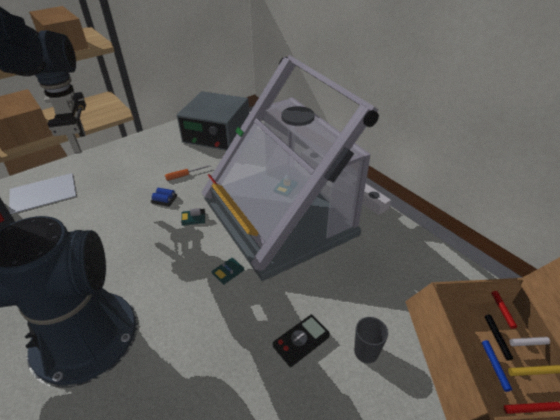

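View pics/top0.png

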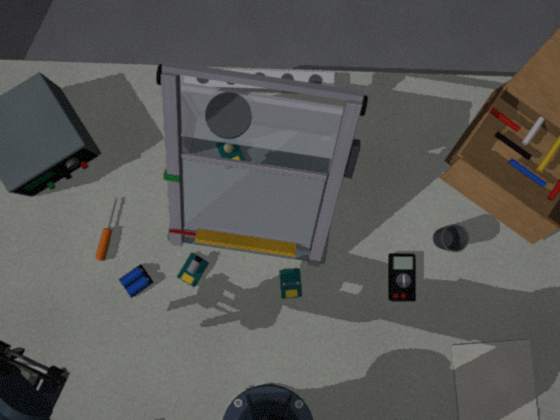

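The side view shows the lip from (213,180) to (257,235). In the top view the lip runs from (195,235) to (298,250), the red pointer is at about (180,232) and the green mark at about (172,178).

```bash
python3 - <<'E'
from h import *
for n in('top','side'):
    z=np.load('/tmp/'+n+'.npz'); P=np.load('/tmp/P'+n+'.npy'); hsv=cv2.cvtColor(z['im'],cv2.COLOR_RGB2HSV).astype(int)
    H,S,V=hsv[...,0],hsv[...,1],hsv[...,2]; sat=(S>130)&(V>60)
    for nm,m,box in(('yellow',(H>15)&(H<33),dict(top=(190,305,222,262),side=(205,265,172,245))),('red',(H<8)|(H>172),dict(top=(160,200,222,242),side=(200,222,170,195))),('green',(H>45)&(H<80),dict(top=(155,190,165,190),side=(230,250,122,140)))):
        x0,x1,y0,y1=box[n]; mm=np.zeros_like(sat); mm[y0:y1,x0:x1]=1; mm&=m&sat&(z['d']>0)
        q=P[mm]; vv,uu=np.nonzero(mm); print(n,nm,len(q),uu.min(),uu.max(),vv.min(),vv.max()); 
        if len(q): print(np.round(np.percentile(q,[2,50,98],axis=0),4))
        if nm=='yellow':
            c=np.cov(q[:,:2].T); w,v=np.linalg.eigh(c); a=v[:,1]; a=a*np.sign(a[1]); print('dir',a,np.arctan2(-a[0],a[1]))
            b=np.array([a[1],-a[0]]); 
            for t,nn in((q[:,:2]@a,'along'),(q[:,:2]@b,'fwd')): print(nn,np.percentile(t,[0,2,50,98,100]))
            print('z',np.percentile(q[:,2],[0,2,50,98,100]))
        if nm!='yellow' and len(q): print(q[::max(1,len(q)//8)].round(3))
E
```

```text
top yellow 1335 195 295 229 256
[[ 0.4684 -0.0501  0.1001]
 [ 0.4938  0.0685  0.1147]
 [ 0.5189  0.1865  0.125 ]]
dir [0.11982161 0.99279544] -0.12011019644726793
along [0.00283159 0.00759724 0.12711284 0.24606616 0.25123952]
fwd [0.46551853 0.46628248 0.48193947 0.49781857 0.49855026]
z [0.09505101 0.10006705 0.11467869 0.12498895 0.1283413 ]
top red 87 169 195 230 235
[[0.5086 0.1968 0.0979]
 [0.5151 0.2253 0.1072]
 [0.5203 0.2558 0.1142]]
[[0.519 0.256 0.107]
 [0.52  0.232 0.102]
 [0.517 0.241 0.107]
 [0.515 0.251 0.106]
 [0.515 0.227 0.105]
 [0.516 0.202 0.103]
 [0.513 0.216 0.109]
 [0.51  0.227 0.103]
 [0.511 0.201 0.111]]
top green 79 164 178 172 181
[[0.6295 0.2182 0.2334]
 [0.6353 0.2342 0.2403]
 [0.6435 0.2502 0.2456]]
[[0.647 0.248 0.238]
 [0.64  0.241 0.241]
 [0.638 0.238 0.242]
 [0.638 0.218 0.243]
 [0.636 0.232 0.241]
 [0.633 0.246 0.238]
 [0.634 0.225 0.24 ]
 [0.631 0.234 0.24 ]
 [0.63  0.231 0.234]]
side yellow 491 212 257 184 234
[[ 0.4646 -0.0565  0.0995]
 [ 0.4861  0.0466  0.1141]
 [ 0.5126  0.1827  0.1209]]
dir [0.11629089 0.9932152 ] -0.11655460798127427
along [-0
[... 230 characters left out ...]

 [0.5116 0.2249 0.1064]
 [0.5157 0.2501 0.1096]]
[[0.515 0.251 0.106]
 [0.51  0.242 0.11 ]
 [0.516 0.246 0.105]
 [0.511 0.238 0.108]
 [0.515 0.238 0.106]
 [0.511 0.231 0.108]
 [0.512 0.226 0.107]
 [0.508 0.219 0.108]
 [0.514 0.224 0.103]
 [0.509 0.215 0.107]
 [0.514 0.219 0.102]
 [0.506 0.209 0.108]
 [0.511 0.213 0.103]
 [0.514 0.211 0.103]]
side green 23 236 241 128 133
[[0.6277 0.2187 0.232 ]
 [0.631  0.2335 0.237 ]
 [0.6358 0.2498 0.2409]]
[[0.636 0.25  0.238]
 [0.633 0.245 0.237]
 [0.635 0.237 0.24 ]
 [0.631 0.242 0.236]
 [0.633 0.234 0.239]
 [0.628 0.244 0.232]
 [0.63  0.235 0.236]
 [0.633 0.229 0.237]
 [0.628 0.233 0.234]
 [0.63  0.224 0.237]
 [0.629 0.228 0.232]
 [0.63  0.218 0.236]]
```

```bash
cat >> h.py <<'E'
YAW=-0.118
F=np.array([np.cos(YAW),np.sin(YAW),0]);L=np.array([-np.sin(YAW),np.cos(YAW),0]);Z=np.array([0,0,1.])
N=.766*F-.643*Z;U=.643*F+.766*Z
EDGE=.465*F+.125*L+.113*Z
def tgt(inn,up,th=.92,lat=0,s=None):
    s=s or robot.get_state(); p=EDGE+inn*N+up*U+lat*L   # fingertip position rel. lip edge
    z=np.sin(th)*F-np.cos(th)*Z; x=-np.cos(th)*F-np.sin(th)*Z
    M=np.stack([x,L,z],1); p=p-.017*z; T=rot(s['eef_rot'])
    print('p',p.round(4),'turn',(T.inv()*R.from_matrix(M)).as_rotvec().round(3),'shift',T.inv().apply(p-s['eef_pos']).round(4))
def tip():
    s=robot.get_state(); T=rot(s['eef_rot']).as_matrix(); t=s['eef_pos']+.017*T[:,2]-EDGE
    print('t',round(s['time'],2),'inn,up,lat',np.round([t@N,t@U,t@L],4),'z',T[:,2].round(3),'F(N,U,L)',np.round([s['force']@N,s['force']@U,s['force']@L],2),'q',s['joint_pos'].round(2))
E
python3 - <<'E'
from h import *
tip();tgt(-.06,-.02)
E
```

```text
t 0.1 inn,up,lat [-0.3039 -0.1178  0.402 ] z [-0.    -0.001 -1.   ] F(N,U,L) [ 0.26 -0.49  0.24] q [ 1.08  0.35  1.65 -0.    1.14 -0.08]
p [0.4046 0.0779 0.1466] turn [-0.134 -0.914 -0.268] shift [-0.3408 -0.318   0.0889]
```

```bash
python3 -m jog '[[[0,0,-0.02],[-0.01,-0.01,0],0.093],[[0,-0.05,-0.05],[-0.03,-0.03,0],0.093],[[-0.01,-0.12,-0.08],[-0.055,-0.052,0],0.093],[[-0.02,-0.2,-0.1],[-0.08,-0.077,0],0.093],[[-0.03,-0.28,-0.12],[-0.107,-0.102,0],0.093],[[-0.04,-0.36,-0.15],[-0.134,-0.128,0],0.093],[[-0.05,-0.44,-0.17],[-0.161,-0.153,0],0.093],[[-0.07,-0.52,-0.2],[-0.188,-0.178,0],0.093],[[-0.09,-0.6,-0.22],[-0.215,-0.203,0],0.093],[[-0.11,-0.7,-0.25],[-0.242,-0.228,0],0.093],[[-0.12,-0.8,-0.26],[-0.26,-0.245,0],0.093],[[-0.134,-0.9,-0.268],[-0.27,-0.255,0],0.093]]'
python3 - <<'E'
from h import *
tip();tgt(-.06,-.02)
E
```

```text
time: 1.1
eef_pos: [0.3616, 0.1712, 0.2358]
eef_rot: [0.406, 0.062, 0.911, -0.026]
force: [0.3, -0.0, 0.5]
opening: 0.0929
grip_force: 0.0
t 1.1 inn,up,lat [-0.1586  0.0124  0.0874] z [ 0.737 -0.098 -0.669] F(N,U,L) [-0.05  0.61  0.01] q [ 0.68 -0.06  2.4  -1.35  0.58  0.35]
p [0.4046 0.0779 0.1466] turn [-0.011 -0.082 -0.013] shift [ 0.0292 -0.0869  0.1006]
```

```bash
python3 -m jog '[[[0,0,0],[0.005,-0.015,0.008],0.093],[[0,0,0],[0.01,-0.035,0.02],0.093],[[0,-0.02,0],[0.015,-0.052,0.04],0.093],[[0,-0.04,0],[0.02,-0.067,0.06],0.093],[[-0.005,-0.06,-0.01],[0.025,-0.078,0.08],0.093],[[-0.01,-0.08,-0.013],[0.029,-0.085,0.095],0.093],[[-0.01,-0.08,-0.013],[0.029,-0.087,0.1],0.093],[[-0.01,-0.08,-0.013],[0.029,-0.087,0.1],0.093]]'
python3 - <<'E'
from h import *
tip();tgt(-.06,-.02);
im,d,ci=grab('wrist','w1'); P=pts(d,ci); np.save('/tmp/Pw',P); grab('side','s1')
tgt(0.027,-.02)
E
```

```text
time: 1.77
eef_pos: [0.3806, 0.1026, 0.2381]
eef_rot: [0.421, 0.057, 0.905, -0.032]
force: [-0.8, -0.5, -0.7]
opening: 0.093
grip_force: 0.0
t 1.77 inn,up,lat [-0.1394  0.0321  0.0214] z [ 0.758 -0.106 -0.643] F(N,U,L) [-0.14 -1.01 -0.58] q [ 0.41 -0.13  2.48 -1.57  0.41  0.36]
p [0.4046 0.0779 0.1466] turn [-0.016 -0.048 -0.001] shift [ 0.0528 -0.0205  0.0797]
p [0.4708 0.0701 0.0906] turn [-0.016 -0.049 -0.001] shift [ 0.0523 -0.019   0.1666]
```

View pics/w1.png

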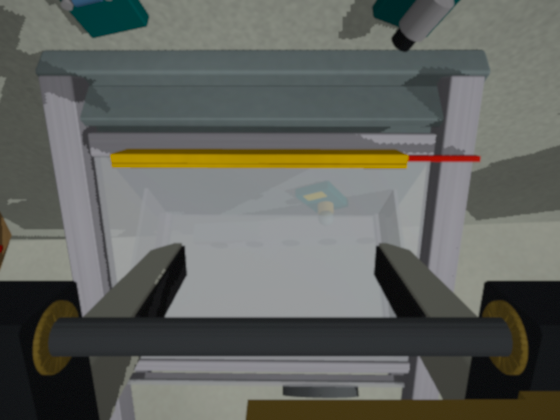

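The wrist view is upside down: the lip runs along row 159, columns 112 to 407, with the red pointer to its right. Joint 4 stopped the arm at its −1.57 limit. I'll fit a simple kinematic model so I can choose a better wrist posture.

```bash
cat > kin.py <<'E'
from h import *
from scipy.optimize import least_squares
D=[([1.0794,.3512,1.6523,0,1.1391,-.0846],[.2175,.5049,.2352],[0,0,-1]),
([.68,-.06,2.4,-1.35,.58,.35],[.3616,.1712,.2358],[.737,-.098,-.669])]
s=robot.get_state();D.append((s['joint_pos'],s['eef_pos'],rot(s['eef_rot']).as_matrix()[:,2]))
def fk(q,k):
    h,l1,l2,Lw,a=k
    B=R.from_euler('z',q[0]); A=R.from_euler('y',q[1]); C=R.from_euler('y',q[1]+q[2])
    T=B*C*R.from_euler('z',q[3])*R.from_euler('y',q[4])*R.from_euler('z',q[5])
    w=B.apply(np.array([0,0,h])+A.apply([0,0,l1])+C.apply([a,0,l2]))
    return w+Lw*T.apply([0,0,1]),T
def res(k): return np.r_[np.concatenate([fk(q,k)[0]-p for q,p,z in D]),.01*(k-[.3,.4,.4,.25,0])]
f=least_squares(res,[.3,.4,.4,.25,0]); k=f.x
if __name__=='__main__':
    print(k.round(3),f.fun.round(4))
    for q,p,z in D: print(fk(q,k)[1].apply([0,0,1]).round(3),np.round(z,3))
    T=fk(D[-1][0],k)[1].as_matrix(); print(T.round(3)); print(rot(s['eef_rot']).as_matrix().round(3))
E
python3 kin.py
```

```text
[-0.402  0.691  0.206  0.179 -0.289] [ 0.0402 -0.0235  0.0099  0.0098  0.0063 -0.0022 -0.0066 -0.0179 -0.0076
 -0.007   0.0029 -0.0019 -0.0007 -0.0029]
[-0.    -0.001 -1.   ] [ 0  0 -1]
[ 0.739 -0.09  -0.668] [ 0.737 -0.098 -0.669]
[ 0.758 -0.106 -0.644] [ 0.758 -0.106 -0.644]
[[-0.131 -0.64   0.758]
 [-0.991  0.077 -0.106]
 [ 0.01  -0.765 -0.644]]
[[-0.64   0.131  0.758]
 [ 0.077  0.991 -0.106]
 [-0.765 -0.01  -0.644]]
```

```bash
sed -i 's/h,l1,l2,Lw,a=k/h,l1,l2,Lw,a,b=k/; s/np.array(\[0,0,h\])/np.array([0,b,h])/; s/\[.3,.4,.4,.25,0\]/[.25,.4,.4,.25,0,.04]/g; s/return w+Lw\*T.apply(\[0,0,1\]),T/return w+Lw*T.apply([0,0,1]),T*R.from_euler("z",-np.pi\/2)/; s/+\.01/+.01/; s/,\.01\*/,.003*/' kin.py
cat >> kin.py <<'E'
def pose(inn,up,th,lat,psi):
    z0=np.sin(th)*F-np.cos(th)*Z; x=-np.cos(th)*F-np.sin(th)*Z
    z=np.cos(psi)*z0+np.sin(psi)*L; M=np.stack([x,np.cross(z,x),z],1)
    return EDGE+inn*N+up*U+lat*L-.017*z,M
lo=np.array([-2.75,-.79,.01,-1.57,.07,-2.87]);hi=np.array([2.75,2.1,2.65,4.71,3.14,2.87])
def ik(p,M):
    best=None
    for j4 in(-1,0,1,2,3):
        g=least_squares(lambda q:np.r_[fk(q,k)[0]-p,.2*(fk(q,k)[1].inv()*R.from_matrix(M)).as_rotvec()],[.1,0,2.2,j4,.5,0],bounds=(lo,hi))
        if best is None or g.cost<best.cost: best=g
    return best
if __name__=='__main__':
  for th in(.8,.9):
    for lat in(0,-.03):
      for psi in(0,.25):
        for inn,up in((-.07,-.02),(.028,-.02),(.028,.17)):
          g=ik(*pose(inn,up,th,lat,psi)); print(th,lat,psi,inn,up,'err',round((2*g.cost)**.5,4),g.x.round(2))
E
python3 kin.py
```

```text
[0.338 0.457 0.467 0.264 0.08  0.047] [-0.0005  0.0002  0.0003  0.0002  0.0004  0.0004 -0.0001 -0.0009 -0.0007
  0.0003  0.0002  0.0002  0.      0.0002  0.    ]
[-0.    -0.001 -1.   ] [ 0  0 -1]
[ 0.739 -0.09  -0.668] [ 0.737 -0.098 -0.669]
[ 0.758 -0.106 -0.644] [ 0.758 -0.106 -0.644]
[[ 0.64  -0.131  0.758]
 [-0.077 -0.991 -0.106]
 [ 0.765  0.01  -0.644]]
[[-0.64   0.131  0.758]
 [ 0.077  0.991 -0.106]
 [-0.765 -0.01  -0.644]]
0.8 0 0 -0.07 -0.02 err 0.0 [ 0.24  0.18  2.48  3.9   0.38 -2.04]
0.8 0 0 0.028 -0.02 err 0.0 [ 0.15  0.49  2.31  3.58  0.48 -1.77]
0.8 0 0 0.028 0.17 err 0.0 [ 0.08  0.23  2.04 -1.05  0.16  2.76]
0.8 0 0.25 -0.07 -0.02 err 0.0 [-0.08  0.17  2.53  2.58  0.42 -1.02]
0.8 0 0.25 0.028 -0.02 err 0.0 [-0.09  0.5   2.34  2.7   0.55 -1.16]
0.8 0 0.25 0.028 0.17 err 0.0 [-0.1   0.23  2.06  1.39  0.24  0.2 ]
0.8 -0.03 0 -0.07 -0.02 err 0.0 [ 0.11  0.15  2.51  3.64  0.35 -1.88]
0.8 -0.03 0 0.028 -0.02 err 0.0 [ 0.05  0.48  2.34  3.41  0.48 -1.69]
0.8 -0.03 0 0.028 0.17 err 0.0 [ 0.    0.22  2.06 -0.9   0.11  2.55]
0.8 -0.03 0.25 -0.07 -0.02 err 0.0 [-0.22  0.16  2.54  
[... 292 characters left out ...]
9]
0.9 0 0 0.028 0.17 err 0.0 [ 0.08  0.25  2.09  4.21  0.18 -2.51]
0.9 0 0.25 -0.07 -0.02 err 0.0 [-0.07  0.26  2.56  2.77  0.62 -1.23]
0.9 0 0.25 0.028 -0.02 err 0.0 [-0.09  0.57  2.37  2.8   0.73 -1.29]
0.9 0 0.25 0.028 0.17 err 0.0 [-0.1   0.25  2.11  2.04  0.26 -0.47]
0.9 -0.03 0 -0.07 -0.02 err 0.0 [ 0.14  0.24  2.55  3.52  0.56 -1.74]
0.9 -0.03 0 0.028 -0.02 err 0.0 [ 0.07  0.55  2.36  3.37  0.68 -1.64]
0.9 -0.03 0 0.028 0.17 err 0.0 [ 0.01  0.23  2.11  3.93  0.14 -2.28]
0.9 -0.03 0.25 -0.07 -0.02 err 0.0 [-0.24  0.25  2.58  2.56  0.65 -1.16]
0.9 -0.03 0.25 0.028 -0.02 err 0.0 [-0.2   0.57  2.38  2.67  0.75 -1.27]
0.9 -0.03 0.25 0.028 0.17 err 0.0 [-0.17  0.24  2.12  1.92  0.31 -0.4 ]
```

```bash
sed -i 's/"z",-np.pi/"z",np.pi/; /^if __name__/,$d' kin.py; sed -i '/^def res/,$!b' kin.py; grep -n '^lo\|^f=' kin.py
cat >> kin.py <<'E'
def pose(inn,up,th,lat,psi):
    z0=np.sin(th)*F-np.cos(th)*Z; x=-np.cos(th)*F-np.sin(th)*Z
    z=np.cos(psi)*z0+np.sin(psi)*L; M=np.stack([x,np.cross(z,x),z],1)
    return EDGE+inn*N+up*U+lat*L-.017*z,M
lo=np.array([-2.75,-.79,.01,-1.57,.07,-2.87]);hi=-lo;hi[:]=[2.75,2.1,2.65,4.71,3.14,2.87]
def ikw(p,M,q):
    g=least_squares(lambda x:np.r_[fk(x,k)[0]-p,.2*(fk(x,k)[1].inv()*R.from_matrix(M)).as_rotvec()],np.clip(q,lo+1e-6,hi-1e-6),bounds=(lo,hi))
    return g.x,(2*g.cost)**.5
E
cat > scan.py <<'E'
from kin import *
import itertools
for flip in(0,1):
 for th,lat,psi in itertools.product((.9,1.0),(0,-.03),(0,.15,.3,.45)):
  def P(a):
    p,M=pose(*a); 
    return p,M@np.diag([-1,-1,1]) if flip else M
  best=None
  for j4,j6 in itertools.product((2.5,3.5),(-1.5,0,1.5)):
    x,e=ikw(*P((.028,.17,th,lat,psi)),[0,.25,2.1,j4,.3,j6])
    if e<1e-3 and (best is None or abs(x[5])<abs(best[5])): best=x
  if best is None: print(flip,th,lat,psi,'none');continue
  q=best; Q=[q];E=0
  for up in np.arange(.15,-.021,-.02): q,e=ikw(*P((.028,up,th,lat,psi)),q); Q.append(q);E=max(E,e)
  for inn in(0,-.03,-.06): q,e=ikw(*P((inn,-.02,th,lat,psi)),q); Q.append(q);E=max(E,e)
  Q=np.array(Q); print(flip,th,lat,psi,'E',round(E,4),'j3',Q[:,2].max().round(2),'j4',Q[[0,-1],3].round(2),'j5min',Q[:,4].min().round(2),'j6',Q[[0,-1],5].round(2),'maxstep',abs(np.diff(Q,axis=0)).max().round(2))
E
python3 scan.py
```

```text
13:f=least_squares(res,[.25,.4,.4,.25,0,.04]); k=f.x
0 0.9 0 0 E 0.0 j3 2.49 j4 [4.21 3.7 ] j5min 0.18 j6 [0.63 1.33] maxstep 0.2
0 0.9 0 0.15 E 0.0 j3 2.53 j4 [2.55 3.13] j5min 0.14 j6 [2.21 1.69] maxstep 0.17
0 0.9 0 0.3 E 0.0 j3 2.55 j4 [1.93 2.62] j5min 0.33 j6 [2.76 1.98] maxstep 0.14
0 0.9 0 0.45 E 0.0 j3 2.52 j4 [1.74 2.22] j5min 0.54 j6 [2.86 2.15] maxstep 0.1
0 0.9 -0.03 0 E 0.0 j3 2.53 j4 [3.93 3.5 ] j5min 0.14 j6 [0.87 1.42] maxstep 0.19
0 0.9 -0.03 0.15 E 0.0 j3 2.56 j4 [2.25 2.92] j5min 0.18 j6 [2.46 1.77] maxstep 0.19
0 0.9 -0.03 0.3 E 0.0 j3 2.55 j4 [1.83 2.43] j5min 0.38 j6 [2.8  2.03] maxstep 0.13
0 0.9 -0.03 0.45 E 0.0 j3 2.52 j4 [1.68 2.06] j5min 0.6 j6 [2.87 2.18] maxstep 0.1
0 1.0 0 0 E 0.0 j3 2.52 j4 [3.75 3.63] j5min 0.31 j6 [1.1  1.44] maxstep 0.09
0 1.0 0 0.15 E 0.0 j3 2.56 j4 [2.91 3.17] j5min 0.29 j6 [1.85 1.66] maxstep 0.1
0 1.0 0 0.3 E 0.0 j3 2.57 j4 [2.3  2.72] j5min 0.42 j6 [2.36 1.83] maxstep 0.1
0 1.0 0 0.45 E 0.0 j3 2.54 j4 [1.99 2.33] j5min 0.6 j6 [2.57 1.95] maxstep 0.09
0 1.0 -0.03 0 E 0.0 j3 2.55 j4 [3.53 3.45] j5min 0.29 j6 [1.27 1.5 ] maxstep 0
[... 888 characters left out ...]
n 0.6 j6 [-0.27 -0.96] maxstep 0.1
1 1.0 0 0 E 0.0 j3 2.52 j4 [3.75 3.63] j5min 0.31 j6 [-2.04 -1.7 ] maxstep 0.09
1 1.0 0 0.15 E 0.0 j3 2.56 j4 [2.91 3.17] j5min 0.29 j6 [-1.29 -1.48] maxstep 0.1
1 1.0 0 0.3 E 0.0 j3 2.57 j4 [2.3  2.72] j5min 0.42 j6 [-0.78 -1.31] maxstep 0.1
1 1.0 0 0.45 E 0.0 j3 2.54 j4 [1.99 2.33] j5min 0.6 j6 [-0.57 -1.19] maxstep 0.09
1 1.0 -0.03 0 E 0.0 j3 2.55 j4 [3.53 3.45] j5min 0.29 j6 [-1.88 -1.64] maxstep 0.1
1 1.0 -0.03 0.15 E 0.0 j3 2.58 j4 [2.69 2.98] j5min 0.32 j6 [-1.13 -1.44] maxstep 0.1
1 1.0 -0.03 0.3 E 0.0 j3 2.58 j4 [2.17 2.54] j5min 0.47 j6 [-0.71 -1.29] maxstep 0.1
1 1.0 -0.03 0.45 E 0.0 j3 2.54 j4 [1.9  2.17] j5min 0.65 j6 [-0.54 -1.17] maxstep 0.09
```

```bash
cat > path.py <<'E'
from kin import *
q0=robot.get_state()['joint_pos']
W=[(-.139,.032,.84,.02,0),(-.12,.05,.45,0,.1),(-.11,.04,.5,-.02,.7),(-.10,.03,.9,-.03,.75),(-.08,0,1.0,-.03,.5),(-.06,-.02,1.0,-.03,.3),(.028,-.02,1.0,-.03,.3),(.028,.17,1.0,-.03,.3)]
for roll in(0,np.pi,-np.pi):
  q=q0;print('roll',roll)
  for i in range(len(W)-1):
    for t in np.linspace(.1,1,10):
      a=np.array(W[i])*(1-t)+np.array(W[i+1])*t; p,M=pose(*a); r=roll*np.clip((i+t-1)/3,0,1)
      qn,e=ikw(p,M@R.from_euler('z',r).as_matrix(),q)
      if e>.003: print('   err',i,t.round(1),round(e,4),qn.round(2))
      q=qn
    print(W[i+1],p.round(3),q.round(2))
E
python3 path.py
```

```text
roll 0
(-0.12, 0.05, 0.45, 0, 0.1) [0.41  0.076 0.244] [ 0.05 -0.13  2.25  0.05  0.56 -1.45]
(-0.11, 0.04, 0.5, -0.02, 0.7) [0.409 0.046 0.226] [-0.51  0.09  2.28  1.07  0.99 -2.87]
   err 2 0.1 0.0084 [-0.51  0.08  2.28  1.07  0.98 -2.87]
   err 2 0.2 0.0161 [-0.5   0.07  2.29  1.07  0.97 -2.87]
   err 2 0.3 0.0238 [-0.5   0.06  2.29  1.07  0.96 -2.87]
   err 2 0.4 0.0315 [-0.49  0.05  2.3   1.07  0.94 -2.87]
   err 2 0.5 0.0392 [-0.49  0.03  2.3   1.07  0.93 -2.87]
   err 2 0.6 0.0469 [-0.48  0.02  2.31  1.07  0.91 -2.87]
   err 2 0.7 0.0545 [-0.48  0.01  2.31  1.07  0.9  -2.87]
   err 2 0.8 0.0622 [-0.47 -0.    2.32  1.08  0.88 -2.87]
   err 2 0.9 0.0698 [-0.46 -0.01  2.33  1.08  0.87 -2.87]
   err 2 1.0 0.0774 [-0.45 -0.02  2.33  1.08  0.85 -2.87]
(-0.1, 0.03, 0.9, -0.03, 0.75) [0.405 0.036 0.208] [-0.45 -0.02  2.33  1.08  0.85 -2.87]
   err 3 0.1 0.078 [-0.44 -0.04  2.35  1.08  0.81 -2.87]
   err 3 0.2 0.0786 [-0.42 -0.05  2.36  1.09  0.77 -2.87]
   err 3 0.3 0.0793 [-0.4  -0.05  2.37  1.1   0.73 -2.87]
   err 3 0.4 0.0799 [-0.38 -0.06  2.38  1.11  0.69 -2.87]
   err 3 0.5 0.080
[... 6190 characters left out ...]
  0.31  2.24 -1.57  0.07 -2.87]
   err 6 0.1 0.1072 [ 0.06  0.3   2.23 -1.57  0.07 -2.87]
   err 6 0.2 0.1027 [ 0.06  0.28  2.22 -1.57  0.07 -2.87]
   err 6 0.3 0.0985 [ 0.05  0.27  2.2  -1.57  0.07 -2.87]
   err 6 0.4 0.0945 [ 0.05  0.25  2.19 -1.57  0.07 -2.87]
   err 6 0.5 0.0908 [ 0.04  0.24  2.18 -1.57  0.07 -2.87]
   err 6 0.6 0.0873 [ 0.04  0.23  2.16 -1.57  0.07 -2.87]
   err 6 0.7 0.0841 [ 0.03  0.22  2.14 -1.57  0.07 -2.87]
   err 6 0.8 0.0813 [ 0.03  0.22  2.12 -1.57  0.07 -2.87]
   err 6 0.9 0.0787 [ 0.03  0.21  2.1  -1.57  0.07 -2.87]
   err 6 1.0 0.0765 [ 0.02  0.21  2.08 -1.57  0.07 -2.87]
(0.028, 0.17, 1.0, -0.03, 0.3) [0.589 0.021 0.234] [ 0.02  0.21  2.08 -1.57  0.07 -2.87]
```

```bash
cat > go.py <<'E'
import sys
from h import *
from kin import pose
def go(a,roll):
    s=robot.get_state(); p,M=pose(*a); T=rot(s['eef_rot'])
    print('turn',(T.inv()*R.from_matrix(M)*R.from_euler('z',roll)).as_rotvec().round(3),'shift',T.inv().apply(p-s['eef_pos']).round(4))
tip(); go([float(v) for v in sys.argv[1:6]],float(sys.argv[6]))
E
python3 go.py -.12 .05 .45 0 .1 0
python3 - <<'E'
from h import *
z=np.load('/tmp/wrist.npz');P=np.load('/tmp/Pw.npy');hsv=cv2.cvtColor(z['im'],cv2.COLOR_RGB2HSV).astype(int);H,S,V=np.moveaxis(hsv,-1,0)
m=(H>15)&(H<33)&(S>130)&(V>60)&(z['d']>0);m[:140]=0;m[180:]=0
q=P[m]-EDGE; print(len(q)); 
for v in(N,U,L): print(np.percentile(q@v,[1,5,50,95,99]).round(4))
m=((H<6)|(H>174))&(S>130)&(V>60)&(z['d']>0);m[:145]=0;m[175:]=0
q=P[m]-EDGE; print('red',len(q)); 
for v in(N,U,L): print(np.percentile(q@v,[1,5,50,95,99]).round(4))
z=np.load('/tmp/top.npz');P=np.load('/tmp/Ptop.npy');hsv=cv2.cvtColor(z['im'],cv2.COLOR_RGB2HSV).astype(int);H,S,V=np.moveaxis(hsv,-1,0)
m=(H>45)&(H<80)&(S>100)&(V>50)&(z['d']>0);m[:165]=0;m[190:]=0;m[:,:155]=0;m[:,190:]=0
q=P[m]-EDGE; print('green',len(q)); 
for v in(N,U,L): print(np.percentile(q@v,[1,5,50,95,99]).round(4))
c=robot.camera_info('wrist');s=robot.get_state();T=rot(s['eef_rot']);print('cam in tool',T.inv().apply(c['xyz']-s['eef_pos']).round(3))
E
```

```text
t 1.87 inn,up,lat [-0.1391  0.0317  0.0214] z [ 0.758 -0.106 -0.644] F(N,U,L) [-0.36  0.58  0.59] q [ 0.41 -0.13  2.48 -1.57  0.41  0.36]
turn [-0.114  0.421  0.017] shift [-0.0252 -0.023   0.021 ]
5336
[-0.0019 -0.0014 -0.      0.0205  0.0268]
[-0.0023 -0.0022  0.0021  0.0092  0.0098]
[-1.201e-01 -1.104e-01  1.000e-04  1.126e-01  1.226e-01]
red 402
[0.0145 0.0149 0.016  0.0312 0.0542]
[0.0014 0.0017 0.004  0.0091 0.0127]
[0.1335 0.1363 0.1653 0.1912 0.1936]
green 95
[0.0209 0.0215 0.024  0.0286 0.0337]
[0.1761 0.1781 0.1864 0.1921 0.1927]
[0.1644 0.1655 0.182  0.1981 0.1987]
cam in tool [ 0.077  0.    -0.149]
```

```bash
python3 -m jog '[[[-0.02,0.06,0],[-0.003,-0.003,0.003],0.02],[[-0.04,0.15,0],[-0.01,-0.008,0.008],0.02],[[-0.06,0.25,0.01],[-0.015,-0.014,0.013],0.02],[[-0.09,0.34,0.015],[-0.02,-0.019,0.018],0.02],[[-0.11,0.41,0.017],[-0.025,-0.023,0.021],0.02],[[-0.114,0.421,0.017],[-0.025,-0.023,0.021],0.02],[[-0.114,0.421,0.017],[-0.025,-0.023,0.021],0.02]]' 10
python3 go.py -.11 .04 .5 -.02 .7 1.047
```

```text
time: 2.45
eef_pos: [0.4015, 0.073, 0.238]
eef_rot: [0.292, 0.062, 0.954, -0.018]
force: [0.3, 0.3, -0.9]
opening: 0.0508
grip_force: 0.0
t 2.45 inn,up,lat [-0.1214  0.0429 -0.0053] z [ 0.555 -0.07  -0.829] F(N,U,L) [ 0.79 -0.55  0.33] q [ 0.17 -0.13  2.32 -0.42  0.41 -0.93]
turn [-0.589  0.453  1.024] shift [-0.0018 -0.0257  0.0159]
```

```bash
python3 -m jog '[[[-0.04,0.05,0.05],[0,-0.002,0.001],0.02],[[-0.09,0.09,0.13],[0,-0.004,0.002],0.02],[[-0.15,0.13,0.22],[0,-0.006,0.004],0.02],[[-0.2,0.17,0.32],[-0.001,-0.009,0.005],0.02],[[-0.26,0.21,0.42],[-0.001,-0.012,0.007],0.02],[[-0.32,0.25,0.53],[-0.001,-0.014,0.009],0.02],[[-0.38,0.3,0.64],[-0.001,-0.016,0.01],0.02],[[-0.44,0.34,0.75],[-0.002,-0.019,0.012],0.02],[[-0.5,0.39,0.86],[-0.002,-0.022,0.014],0.02],[[-0.55,0.43,0.96],[-0.002,-0.025,0.016],0.02],[[-0.589,0.453,1.024],[-0.002,-0.026,0.016],0.02],[[-0.589,0.453,1.024],[-0.002,-0.026,0.016],0.02]]'
python3 go.py -.10 .03 .9 -.03 .75 2.094
```

```text
time: 3.45
eef_pos: [0.4088, 0.0452, 0.2256]
eef_rot: [0.058, 0.432, 0.805, 0.403]
force: [0.1, 0.9, 0.2]
opening: 0.0205
grip_force: 0.0
t 3.45 inn,up,lat [-0.1096  0.0402 -0.021 ] z [ 0.442  0.598 -0.668] F(N,U,L) [-0.1   0.14  0.93] q [-0.51  0.08  2.3   1.08  0.99 -1.83]
turn [-0.302  0.049  0.767] shift [-0.009  -0.0175  0.0046]
```

```bash
python3 -m jog '[[[-0.02,0,0.06],[-0.001,-0.002,0],0.02],[[-0.06,0.01,0.15],[-0.002,-0.004,0.001],0.02],[[-0.1,0.016,0.25],[-0.003,-0.006,0.001],0.02],[[-0.14,0.023,0.36],[-0.004,-0.008,0.002],0.02],[[-0.18,0.03,0.47],[-0.005,-0.011,0.003],0.02],[[-0.22,0.036,0.58],[-0.006,-0.013,0.004],0.02],[[-0.26,0.043,0.68],[-0.008,-0.015,0.004],0.02],[[-0.29,0.048,0.75],[-0.009,-0.017,0.005],0.02],[[-0.302,0.049,0.767],[-0.009,-0.017,0.005],0.02]]'
python3 go.py -.08 0 1.0 -.03 .5 3.1416
```

```text
time: 4.2
eef_pos: [0.4051, 0.037, 0.208]
eef_rot: [-0.052, 0.677, 0.52, 0.518]
force: [-0.2, 0.4, 1.0]
opening: 0.0203
grip_force: 0.0
t 4.2 inn,up,lat [-0.1    0.03  -0.029] z [ 0.648  0.609 -0.457] F(N,U,L) [-0.85  0.6   0.4 ] q [-0.65  0.21  2.47  1.48  1.08 -1.59]
turn [-0.268 -0.055  0.986] shift [-0.0242 -0.023   0.014 ]
```

```bash
python3 -m jog '[[[-0.01,0,0.05],[-0.001,-0.001,0],0.02],[[-0.03,0,0.13],[-0.003,-0.003,0.002],0.02],[[-0.06,-0.01,0.23],[-0.006,-0.005,0.003],0.02],[[-0.09,-0.02,0.33],[-0.008,-0.008,0.005],0.02],[[-0.12,-0.025,0.44],[-0.011,-0.01,0.006],0.02],[[-0.15,-0.03,0.55],[-0.014,-0.013,0.008],0.02],[[-0.18,-0.037,0.66],[-0.016,-0.015,0.009],0.02],[[-0.21,-0.043,0.77],[-0.019,-0.018,0.011],0.02],[[-0.24,-0.05,0.88],[-0.022,-0.021,0.013],0.02],[[-0.26,-0.054,0.96],[-0.024,-0.023,0.014],0.02],[[-0.268,-0.055,0.986],[-0.024,-0.023,0.014],0.02],[[-0.268,-0.055,0.986],[-0.024,-0.023,0.014],0.02]]'
python3 go.py -.06 -.02 1.0 -.03 .3 3.1416
```

```text
time: 5.2
eef_pos: [0.3993, 0.0403, 0.1735]
eef_rot: [-0.188, 0.855, 0.072, 0.477]
force: [-0.1, 0.6, 0.5]
opening: 0.0201
grip_force: 0.0
t 5.2 inn,up,lat [-0.0802  0.0011 -0.0298] z [ 0.79   0.39  -0.474] F(N,U,L) [-0.43  0.32  0.61] q [-0.54  0.26  2.62  2.    0.95 -1.01]
turn [-0.201 -0.001  0.007] shift [-0.0236  0.005   0.0155]
```

```bash
python3 go.py -.025 -.024 1.0 -.03 .3 3.1416
```

```text
t 5.2 inn,up,lat [-0.0802  0.0011 -0.0298] z [ 0.79   0.39  -0.474] F(N,U,L) [-0.43  0.32  0.61] q [-0.54  0.26  2.62  2.    0.95 -1.01]
turn [-0.201 -0.001  0.007] shift [-0.0321  0.0213  0.0455]
```

```bash
python3 -m jog '[[[0,0,0],[-0.006,0.003,0.006],0.02],[[-0.02,0,0],[-0.015,0.009,0.016],0.02],[[-0.07,0,0],[-0.022,0.013,0.028],0.02],[[-0.13,0,0.005],[-0.028,0.018,0.038],0.02],[[-0.18,0,0.007],[-0.031,0.021,0.044],0.02],[[-0.201,-0.001,0.007],[-0.032,0.021,0.045],0.02],[[-0.201,-0.001,0.007],[-0.032,0.021,0.045],0.02]]'
python3 go.py .027 -.02 1.0 -.03 .3 3.1416
python3 - <<'E'
from h import *
grab('wrist','w2');grab('side','s2')
a=cv2.imread('pics/s2.png')[120:320,130:330]
cv2.imwrite('pics/s2c.png',cv2.resize(a,None,fx=3,fy=3))
E
```

```text
time: 5.78
eef_pos: [0.4242, 0.0409, 0.1196]
eef_rot: [-0.103, 0.87, 0.022, 0.481]
force: [-0.9, -1.4, 0.6]
opening: 0.0199
grip_force: 0.0
t 5.78 inn,up,lat [-0.0253 -0.0241 -0.0294] z [ 0.833  0.2   -0.516] F(N,U,L) [-0.92  0.01 -1.48] q [-0.28  0.47  2.62  2.61  0.98 -1.35]
turn [-0.001  0.     0.002] shift [-0.0026  0.016   0.0499]
```

View pics/w2.png

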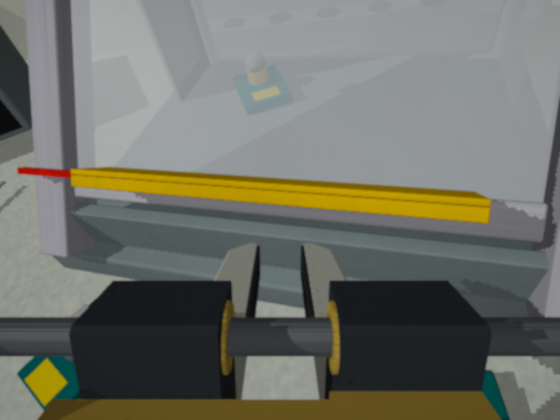

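View pics/s2c.png

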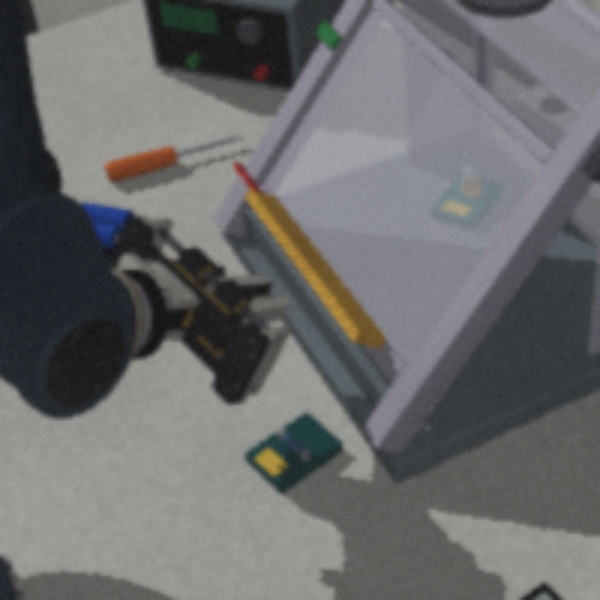

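The wrist view has both fingertips, at (258,248) and (313,248), below the lip and level with its middle. The side crop shows the gripper clear of the boards. Now I'll insert the fingertips.

```bash
python3 -m jog '[[[0,0,0],[0,0.002,0.005],0.02],[[0,0,0],[-0.001,0.005,0.014],0.02],[[0,0,0],[-0.002,0.008,0.024],0.02],[[0,0,0],[-0.002,0.011,0.034],0.02],[[0,0,0],[-0.003,0.014,0.042],0.02],[[0,0,0],[-0.003,0.015,0.047],0.02],[[0,0,0],[-0.003,0.015,0.048],0.02]]'
python3 go.py .025 -.005 1.0 -.03 .3 3.1416; python3 go.py .025 .16 1.0 -.03 .3 3.1416
```

```text
time: 6.47
eef_pos: [0.4651, 0.0346, 0.0896]
eef_rot: [-0.103, 0.87, 0.019, 0.481]
force: [0.5, 0.2, -0.4]
opening: 0.02
grip_force: 0.0
t 6.47 inn,up,lat [ 0.0256 -0.0205 -0.0309] z [ 0.833  0.198 -0.516] F(N,U,L) [ 0.61 -0.03  0.22] q [-0.26  0.59  2.52  2.64  1.   -1.37]
turn [ 0.001 -0.    -0.001] shift [ 0.0155 -0.0004  0.0016]
t 6.47 inn,up,lat [ 0.0256 -0.0205 -0.0309] z [ 0.833  0.198 -0.516] F(N,U,L) [ 0.61 -0.03  0.22] q [-0.26  0.59  2.52  2.64  1.   -1.37]
turn [ 0.001 -0.    -0.001] shift [0.1791 0.0055 0.0216]
```

```bash
python3 -m jog '[[[0,0,0],[0.001,0,0],0.02],[[0,0,0],[0.003,0,0],0.02],[[0,0,0],[0.005,0,0.0005],0.02],[[0,0,0],[0.007,0,0.001],0.02],[[0,0,0],[0.009,0,0.001],0.02],[[0,0,0],[0.011,0,0.001],0.02],[[0,0,0],[0.013,0,0.0015],0.02],[[0,0,0],[0.015,0,0.002],0.02],[[0,0,0],[0.017,0,0.002],0.02],[[0,0,0],[0.019,0.001,0.002],0.02],[[0,0,0],[0.02,0.001,0.0025],0.02],[[0,0,0],[0.02,0.001,0.0025],0.02]]'
cat > look.py <<'E'
from h import *
import sys
tip(); im,d,ci=grab('wrist',sys.argv[1]); P=pts(d,ci)-EDGE
def st(nm,P,m):
    q=P[m]; print(nm,len(q),*( (np.percentile(q@v,[2,25,50,75,98]).round(4) for v in(N,U,L)) if len(q) else ()))
def cols(im,d):
    H,S,V=np.moveaxis(cv2.cvtColor(im,cv2.COLOR_RGB2HSV).astype(int),-1,0); s=(S>110)&(V>50)&(d>0)
    return ((H<7)|(H>173))&s,(H>45)&(H<80)&s,(H>15)&(H<33)&s
for c,m in zip('rgy',cols(im,d)):
    q=P; m=m&(abs(q@L)<.23)&(q@N>-.02)&(q@N<.07)&(q@U<.24)&(q@U>-.03)
    if c!='y': m&=(q@L>.13)
    st('wrist '+c,P,m)
for n in('side','top'):
    im,d,ci=grab(n,n+sys.argv[1]); q=P=pts(d,ci)-EDGE
    for c,m in zip('rg',cols(im,d)):
        m=m&(q@L>.13)&(q@L<.23)&(q@N>-.02)&(q@N<.07)&(q@U<.24)&(q@U>-.03); st(n+' '+c,P,m)
E
python3 look.py w3
```

```text
time: 7.47
eef_pos: [0.4774, 0.0331, 0.1056]
eef_rot: [-0.103, 0.87, 0.02, 0.481]
force: [-2.5, 0.8, -1.3]
opening: 0.0198
grip_force: 1.3
t 7.47 inn,up,lat [ 0.0248 -0.0002 -0.0309] z [ 0.833  0.198 -0.516] F(N,U,L) [-1.15 -2.69  0.49] q [-0.25  0.53  2.5   2.62  0.93 -1.31]
wrist r 3 [0.0212 0.0215 0.0217 0.0219 0.0221] [0.0172 0.0172 0.0172 0.0172 0.0172] [0.1486 0.1488 0.1489 0.149  0.1491]
wrist g 0
wrist y 21206 [-0.0017 -0.0007 -0.0001  0.0069  0.0303] [0.0088 0.013  0.0175 0.0203 0.0207] [-0.1209 -0.0865 -0.039   0.0254  0.1115]
side r 20 [0.0129 0.0151 0.0175 0.021  0.031 ] [0.0116 0.0145 0.0149 0.0157 0.016 ] [0.1427 0.1522 0.1648 0.1749 0.1856]
side g 33 [0.0197 0.0224 0.0233 0.025  0.0278] [0.1735 0.177  0.181  0.1836 0.1864] [0.1635 0.1698 0.1798 0.1883 0.1994]
top r 93 [0.0134 0.0162 0.0184 0.021  0.028 ] [0.0126 0.0173 0.0186 0.0203 0.0232] [0.1322 0.145  0.1599 0.1741 0.1902]
top g 95 [0.0201 0.0228 0.0242 0.0259 0.0304] [0.1759 0.1817 0.1861 0.1899 0.1928] [0.1649 0.1734 0.1827 0.1914 0.1986]
```

```bash
python3 -m jog '[[[0,0,0],[0.002,0,0],0.02],[[0,0,0],[0.005,0,0.0005],0.02],[[0,0,0],[0.009,0,0.001],0.02],[[0,0,0],[0.014,0.0005,0.0015],0.02],[[0,0,0],[0.019,0.0005,0.0025],0.02],[[0,0,0],[0.024,0.001,0.003],0.02],[[0,0,0],[0.029,0.001,0.0035],0.02],[[0,0,0],[0.034,0.001,0.004],0.02],[[0,0,0],[0.039,0.001,0.0045],0.02],[[0,0,0],[0.044,0.0015,0.0055],0.02],[[0,0,0],[0.049,0.0015,0.006],0.02],[[0,0,0],[0.054,0.0015,0.0065],0.02]]'
python3 -m jog '[[[0,0,0],[0.005,0,0.0005],0.02],[[0,0,0],[0.01,0,0.001],0.02],[[0,0,0],[0.015,0.0005,0.002],0.02],[[0,0,0],[0.02,0.0005,0.0025],0.02],[[0,0,0],[0.025,0.001,0.003],0.02],[[0,0,0],[0.03,0.001,0.0035],0.02],[[0,0,0],[0.035,0.001,0.004],0.02],[[0,0,0],[0.04,0.0015,0.005],0.02],[[0,0,0],[0.044,0.0015,0.0055],0.02],[[0,0,0],[0.047,0.0015,0.006],0.02],[[0,0,0],[0.049,0.0015,0.006],0.02],[[0,0,0],[0.05,0.0015,0.006],0.02]]'
python3 look.py w4; python3 go.py .025 .16 1.0 -.03 .3 3.1416
```

```text
time: 8.62
eef_pos: [0.5121, 0.0293, 0.1476]
eef_rot: [-0.103, 0.871, 0.019, 0.481]
force: [-1.3, -1.4, -3.3]
opening: 0.0201
grip_force: 2.0
time: 9.62
eef_pos: [0.5441, 0.0258, 0.1861]
eef_rot: [-0.103, 0.87, 0.019, 0.481]
force: [-0.3, -0.5, -4.2]
opening: 0.0198
grip_force: 1.8
t 9.62 inn,up,lat [ 0.0245  0.1046 -0.0303] z [ 0.833  0.198 -0.516] F(N,U,L) [ 2.58 -3.38 -0.54] q [-0.22  0.31  2.33  2.42  0.6  -1.  ]
wrist r 3 [0.0212 0.0217 0.0222 0.0223 0.0224] [0.1219 0.1219 0.1219 0.122  0.122 ] [0.15   0.15   0.15   0.1503 0.1506]
wrist g 0
wrist y 21241 [-0.0017 -0.0007 -0.0001  0.0069  0.0304] [0.1135 0.1178 0.1223 0.1251 0.1255] [-0.121  -0.0865 -0.0388  0.0259  0.1123]
side r 19 [0.0121 0.0151 0.0172 0.0183 0.03  ] [0.1157 0.1179 0.1194 0.1201 0.1209] [0.1487 0.1601 0.174  0.1816 0.1939]
side g 32 [0.0194 0.0228 0.0235 0.0245 0.0272] [0.1732 0.177  0.1811 0.1836 0.1871] [0.1628 0.1716 0.1817 0.1877 0.1982]
top r 105 [0.0133 0.0162 0.0186 0.0207 0.0297] [0.1045 0.1217 0.124  0.1253 0.1276] [0.1313 0.1463 0.1612 0.176  0.1906]
top g 94 [0.0208 0.0231 0.0244 0.0255 0.0301] [0.1764 0.1818 0.1862 0.1894 0.1932] [0.1645 0.1728 0.1822 0.1907 0.1985]
t 9.77 inn,up,lat [ 0.0245  0.1046 -0.0302] z [ 0.834  0.198 -0.516] F(N,U,L) [ 0.56 -1.68  0.13] q [-0.22  0.31  2.33  2.42  0.6  -1.  ]
turn [ 0.001 -0.001 -0.001] shift [0.0549 0.0019 0.0074]
```

```bash
python3 -m jog '[[[0,0,0],[0.002,0,0],0.02],[[0,0,0],[0.005,0,0.0005],0.02],[[0,0,0],[0.009,0,0.001],0.02],[[0,0,0],[0.014,0.0005,0.0015],0.02],[[0,0,0],[0.019,0.0005,0.0025],0.02],[[0,0,0],[0.024,0.001,0.003],0.02],[[0,0,0],[0.029,0.001,0.0035],0.02],[[0,0,0],[0.034,0.001,0.004],0.02],[[0,0,0],[0.038,0.001,0.0045],0.02],[[0,0,0],[0.041,0.0015,0.005],0.02],[[0,0,0],[0.044,0.0015,0.0055],0.02],[[0,0,0],[0.045,0.0015,0.0055],0.02]]'
python3 look.py w5; python3 - <<'E'
import cv2,numpy as np
a=cv2.imread('pics/topw5.png')[150:240,140:230];b=cv2.imread('pics/sidew5.png')[100:190,200:290]
f=lambda i:cv2.resize(i,(400,400),interpolation=cv2.INTER_CUBIC)
cv2.imwrite('pics/c5.png',np.hstack([f(a),f(b)]))
E
```

```text
time: 10.77
eef_pos: [0.5732, 0.0226, 0.2212]
eef_rot: [-0.103, 0.87, 0.02, 0.481]
force: [-2.7, -0.1, -3.1]
opening: 0.02
grip_force: 1.8
t 10.77 inn,up,lat [ 0.0243  0.1503 -0.0301] z [ 0.834  0.198 -0.516] F(N,U,L) [-0.07 -4.09 -0.46] q [-0.21  0.26  2.24  2.27  0.5  -0.82]
wrist r 4 [0.0199 0.0208 0.0213 0.0215 0.0218] [0.1676 0.1677 0.1678 0.1678 0.168 ] [0.1485 0.1486 0.1492 0.1497 0.1498]
wrist g 0
wrist y 21207 [-0.0017 -0.0008 -0.0001  0.0068  0.0303] [0.1592 0.1635 0.1679 0.1708 0.1712] [-0.1212 -0.0866 -0.0388  0.0259  0.1126]
side r 19 [0.0133 0.0154 0.0161 0.0199 0.0248] [0.1626 0.1635 0.1651 0.1659 0.1662] [0.1467 0.1601 0.1696 0.1827 0.1902]
side g 32 [0.0199 0.0218 0.0238 0.0246 0.0271] [0.1749 0.1776 0.1809 0.1836 0.187 ] [0.1626 0.1703 0.1797 0.188  0.1985]
top r 109 [0.0131 0.0159 0.0178 0.0203 0.0254] [0.1645 0.1677 0.1694 0.1704 0.1726] [0.1317 0.1463 0.1607 0.1756 0.1897]
top g 97 [0.0202 0.0228 0.0242 0.0255 0.0301] [0.1766 0.1818 0.1862 0.1897 0.1932] [0.1646 0.1728 0.182  0.1913 0.1984]
```

View pics/c5.png

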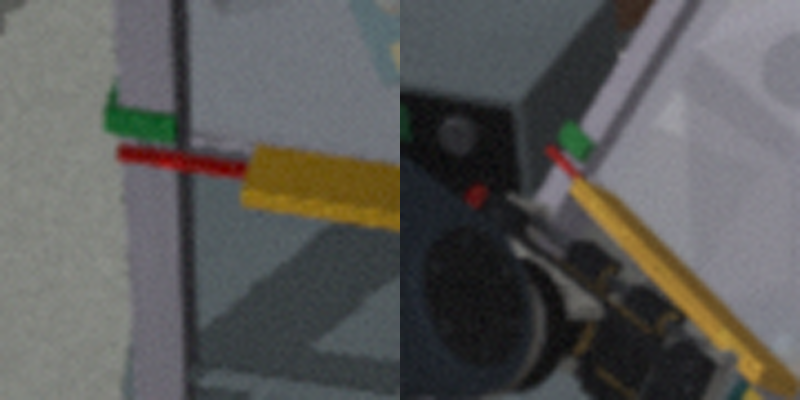

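The top crop has the red pointer at (180,160), just below the green at (140,122). The side crop agrees, and both depth measurements leave about 16 mm to go.

```bash
python3 -m jog '[[[0,0,0],[0.001,0,0],0.02],[[0,0,0],[0.003,0,0.0005],0.02],[[0,0,0],[0.005,0,0.0005],0.02],[[0,0,0],[0.0075,0,0.001],0.02],[[0,0,0],[0.01,0.0005,0.001],0.02],[[0,0,0],[0.012,0.0005,0.0015],0.02],[[0,0,0],[0.0135,0.0005,0.0015],0.02],[[0,0,0],[0.015,0.0005,0.002],0.02],[[0,0,0],[0.0155,0.0005,0.002],0.02],[[0,0,0],[0.0155,0.0005,0.002],0.02]]'
python3 look.py w6; python3 - <<'E'
import cv2,numpy as np
a=cv2.imread('pics/topw6.png')[150:240,140:230];b=cv2.imread('pics/sidew6.png')[100:190,200:290]
f=lambda i:cv2.resize(i,(400,400),interpolation=cv2.INTER_CUBIC)
cv2.imwrite('pics/c6.png',np.hstack([f(a),f(b)]))
E
```

```text
time: 11.75
eef_pos: [0.5831, 0.0214, 0.2329]
eef_rot: [-0.103, 0.87, 0.02, 0.481]
force: [-3.0, -0.4, -1.7]
opening: 0.0204
grip_force: 1.2
t 11.75 inn,up,lat [ 0.0244  0.1656 -0.0301] z [ 0.834  0.198 -0.516] F(N,U,L) [-1.15 -3.12 -0.79] q [-0.21  0.24  2.21  2.21  0.47 -0.74]
wrist r 5 [0.0209 0.0215 0.0217 0.0225 0.0226] [0.1829 0.183  0.183  0.1831 0.1832] [0.149  0.1491 0.1494 0.1497 0.1508]
wrist g 0
wrist y 21264 [-0.0017 -0.0008 -0.0001  0.0069  0.0303] [0.1746 0.1789 0.1833 0.1862 0.1865] [-0.1212 -0.0866 -0.0389  0.0261  0.1125]
side r 15 [0.0144 0.015  0.0156 0.0161 0.0268] [0.1788 0.1791 0.1799 0.1814 0.1818] [0.1508 0.1609 0.1658 0.1771 0.1894]
side g 5 [0.0209 0.0229 0.0242 0.0244 0.0282] [0.1858 0.1859 0.1861 0.1868 0.187 ] [0.1699 0.1737 0.1857 0.1926 0.1939]
top r 100 [0.0131 0.0153 0.0167 0.0191 0.0243] [0.1804 0.1836 0.185  0.1863 0.1885] [0.1315 0.1441 0.1579 0.1739 0.1905]
top g 51 [0.0204 0.0231 0.0245 0.026  0.0339] [0.1798 0.1875 0.1902 0.1922 0.1937] [0.1653 0.1725 0.1841 0.1946 0.1988]
```

View pics/c6.png

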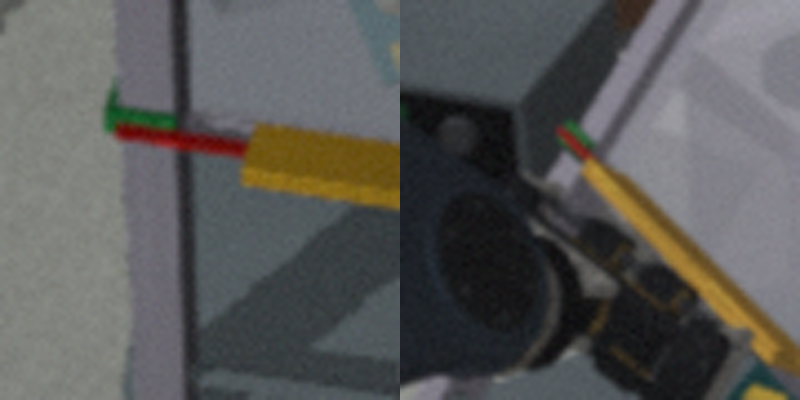

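The red pointer now crosses the middle of the green in both views, at side crop (573,140). The measured centres agree to about 1 mm. I'll drop off the lip and back out.

```bash
python3 -m jog '[[[0,0,0],[-0.002,0,0],0.02],[[0,0,0],[-0.006,0,-0.001],0.02],[[0,0,0],[-0.01,0,-0.002],0.02],[[0,0,0],[-0.012,0,-0.008],0.02],[[0,0,0],[-0.013,0,-0.018],0.02],[[0,0,0],[-0.013,0,-0.03],0.02],[[0,0,0],[-0.013,0,-0.042],0.02],[[0,0,0],[-0.013,0,-0.054],0.02],[[0,0,0],[-0.013,0,-0.066],0.02],[[0,0,0],[-0.013,0,-0.075],0.02],[[0,0,0],[-0.013,0,-0.08],0.02],[[0,0,0],[-0.013,0,-0.08],0.02]]'
python3 look.py w7; python3 - <<'E'
import cv2,numpy as np
a=cv2.imread('pics/topw7.png')[150:240,140:230];b=cv2.imread('pics/sidew7.png')[90:290,150:350]
f=lambda i:cv2.resize(i,(400,400),interpolation=cv2.INTER_CUBIC)
cv2.imwrite('pics/c7.png',np.hstack([f(a),f(b)]))
E
```

```text
time: 12.9
eef_pos: [0.5087, 0.0063, 0.2636]
eef_rot: [-0.103, 0.87, 0.019, 0.481]
force: [0.6, 0.5, -0.7]
opening: 0.0201
grip_force: 0.0
t 12.9 inn,up,lat [-0.0505  0.1428 -0.0538] z [ 0.834  0.197 -0.515] F(N,U,L) [ 0.86 -0.15  0.6 ] q [-0.31  0.05  2.34  1.96  0.5  -0.56]
wrist r 257 [0.0146 0.0153 0.0157 0.0161 0.0308] [0.1767 0.1793 0.1804 0.1815 0.1827] [0.144  0.1541 0.1662 0.1799 0.193 ]
wrist g 360 [0.0225 0.0232 0.0236 0.0243 0.0288] [0.1726 0.1746 0.1836 0.1858 0.1876] [0.1645 0.1688 0.1795 0.1899 0.2004]
wrist y 7369 [-0.0019 -0.001  -0.0005  0.      0.0341] [0.1742 0.1774 0.1807 0.1839 0.1864] [-0.1207 -0.0797 -0.0264  0.0406  0.1205]
side r 15 [0.0131 0.0144 0.0152 0.0161 0.0302] [0.1787 0.1794 0.1799 0.1813 0.1816] [0.1504 0.1598 0.1692 0.1765 0.1891]
side g 4 [0.0223 0.0234 0.0243 0.0256 0.0282] [0.1857 0.1859 0.1862 0.1865 0.187 ] [0.1763 0.1835 0.1891 0.1925 0.1937]
top r 101 [0.0143 0.0157 0.0172 0.02   0.0331] [0.1738 0.1828 0.1845 0.1858 0.1879] [0.1319 0.1442 0.1581 0.1734 0.1892]
top g 51 [0.0201 0.0236 0.0247 0.0264 0.0324] [0.1826 0.1882 0.1897 0.1908 0.1943] [0.1642 0.1743 0.1844 0.1949 0.1993]
```

View pics/c7.png

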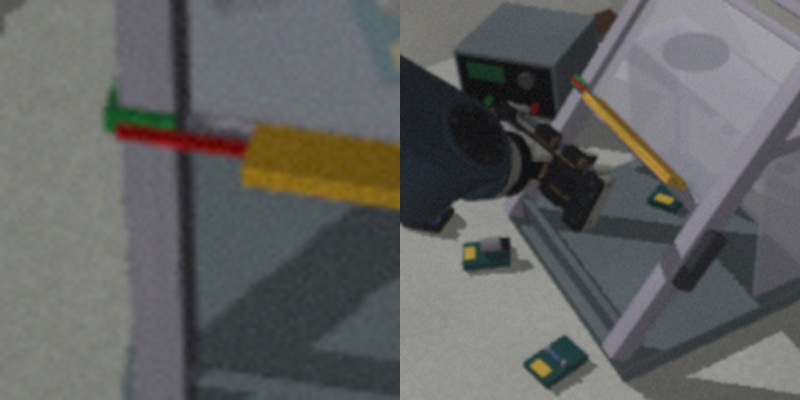

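The close wrist view puts the pointer at 0.1804 in a green mark spanning about 0.1726 to 0.1876, so it is central. The window held its place and the gripper is about 50 mm clear.

```bash
python3 -c "
from station import robot
print(robot.job_done())"
```

```text
the job is handed in; nothing more can be done
None
```

I pushed the window up until the red pointer stood within about 1 mm of the green mark's centre, backed the gripper about 50 mm clear of it, and handed the job in at about 13 s on the robot's clock.

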